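Put the dried treatment heads back on the machine's rack in order of use

ROBOT

A 6-joint arm with a two-finger parallel gripper is mounted at the origin on the work surface. World frame = base frame: x ahead of the robot, y to its left, z up, the work surface at z = 0. Lengths are in m, angles in rad, forces in N, time in s.
With the tool pointing down it reaches from about 0.375 to 0.9 m from the base axis. Payload 3.1 kg.
Tool frame: the origin (TCP) lies on the mounting face of the last link; the fingertips stand 182 mm ahead of it and the grasp point (between the pads) lies 164 mm ahead of it; z points along the fingers, y is the direction in which the jaws open and shut (so a half turn about z gives the same grasp; the last joint's range is limited). The gripper opens to 87 mm and grips with 3 to 60 N. Pads are 19 mm wide; open, the fingers measure 117 mm over their backs; the gripper's body (75 mm by 190 mm) begins 51 mm behind the grasp point.
Start: joints at [1.087, 0.527, 1.433, -0, 1.181, -0.178], TCP at [0.188, 0.596, 0.405] pointing down, gripper open.
Joint ranges: [-3.08, 3.08], [-0.75, 2.2], [0.22, 2.44], [-1.43, 4.57], [0, 2.65], [-2.85, 2.85]. Speed limits (rad/s): [2.79, 2.79, 3.14, 3.14, 3.14, 3.14].

INTERFACE

Orientations are given as a unit quaternion [w, x, y, z].
In Python, from workcell import sense, grab_frame, camera_info, hand_in gives the robot as it stands. The module is installed in compiled form; this text tells all that it offers.
- The arm moves only by the tool move_arm, never from a script. Its arguments are lists of equal length, an entry for each row: "slide": the shift along the tool's x, y, z in cm, a list of three; "roll": the turn about the tool's z in rad; "fingers": the opening, from 0 (shut) to 1 (fully open). In form: {"slide": [[tx, ty, tz], ...], "roll": [roll, ...], "fingers": [fingers, ...]}. A call has 1 to 20 rows; each row is the pose to reach, as a shift and turn from the pose commanded when the call began, along the tool's axes at that moment; what a row does not reach only later rows make up. A row lasts 1/10 s, in which the tool goes at most 50 mm and 8.59 degrees, less where a joint would pass 70% of its speed; a pose out of reach is approached as far as the arm can. A call with a gripper value outside its range is refused whole. The fingers move at their own pace and stop on an object; "grip_force" is the grip in N (left out, the last holds). Time passes only in rows, so rows that repeat a pose let the fingers close. It gives the time, the measured TCP pose, the force and the opening at its end, in the units of the state.
- sense(): the state, without advancing time (a new reading comes with each control period).
- grab_frame(name): name is "side" or "top" or "wrist"; returns the picture (400x640x3 uint8, red, green, blue); there is no depth.
- camera_info(name): a dict with "camera_matrix" (3x3 intrinsics, pixels), "R" (3x3) and "t" (3): a world point X has camera coordinates R X + t. Camera axes: x right, y down, z forward; pixel columns grow to the right and rows downward; lengths in m; the calibration is good to about 2 mm. A picture is of the moment at which its call begins: read the wrist's pose just before it. camera_info takes no time and is no camera call; for the wrist camera it gives the pose at the moment of the call.
- hand_in(): hands the job in, once; it reports no verdict.
The state is a dict: "clock": time; "qpos": joint angles; "joint_vel": joint speeds; "tau": joint torques, N m; "eef_pos": TCP position; "ee_rot": TCP orientation; "force": force on the tool from outside, world axes, zero at the start; "wrist_torque": the same for the moment, N m; "width": finger opening in m.
Only numpy, scipy, OpenCV 4.12 (cv2) and the standard library are available. Lean on these libraries where they do the work, as an engineer would, in place of code of your own. Each camera call takes 0.05 s, during which the arm holds its last target.

TASK

The four treatment heads on the drying saucers stand in their order of use, first one at the left end as seen from the robot. Move them one by one to the white storage rack and stand each in a well of its own, foot down and fully seated, in the same order of use counted from the gel bottle: the first head in the well nearest the bottle, the last in the well farthest from it. Set them down without letting any fall or tip over, and leave the gel bottle where it is.

Things in the scene. Friction and masses are not known exactly. Their poses are not given: they have to be found in the camera images.
- flat_mid (a point): Loose treatment head with a FLAT steel disc on top: body 56 mm in diameter, total height 68 mm, 160 g. Grey round foot 34 mm across, 24 mm high; above it the black body, a plain upright cylinder 36 mm high (24 to 60 mm above the underside), to be gripped by its sides. This point: on its axis, 40 mm above its underside; z up. Its turn about the axis does not matter.
- dome_mid (a point): Loose treatment head with a rounded steel DOME on top: body 48 mm in diameter, total height 80 mm, 140 g. Grey round foot 34 mm across, 24 mm high; above it the black body, a plain upright cylinder 36 mm high (24 to 60 mm above the underside), to be gripped by its sides. This point: on its axis, 40 mm above its underside; z up. Its turn about the axis does not matter.
- six_mid (a point): Loose treatment head with SIX small steel balls on top: body 54 mm in diameter, total height 76 mm, 160 g. Grey round foot 34 mm across, 24 mm high; above it the black body, a plain upright cylinder 36 mm high (24 to 60 mm above the underside), to be gripped by its sides. This point: on its axis, 40 mm above its underside; z up. Its turn about the axis does not matter.
- three_mid (a point): Loose treatment head with THREE small steel balls on top, the slimmest one: body 38 mm in diameter, total height 75 mm, 90 g. Grey round foot 34 mm across, 24 mm high; above it the black body, a plain upright cylinder 36 mm high (24 to 60 mm above the underside), to be gripped by its sides. This point: on its axis, 40 mm above its underside; z up. Its turn about the axis does not matter.
- saucer_flat: Fixed white drying saucer where the 'flat' head starts: flat disc 68 mm across, 5 mm thick. Origin: centre of its underside, 6 mm above the table (a head stands 11 mm above the table). The four look alike, 78 mm apart in a straight row along their y axis on a grey tray (100 x 340 x 6 mm); +y: left end as seen from the robot. The order of heads varies.
- saucer_dome: Fixed white drying saucer where the 'dome' head starts: flat disc 68 mm across, 5 mm thick. Origin: centre of its underside, 6 mm above the table (a head stands 11 mm above the table). The four look alike, 78 mm apart in a straight row along their y axis on a grey tray (100 x 340 x 6 mm); +y: left end as seen from the robot. The order of heads varies.
- saucer_six: Fixed white drying saucer where the 'six' head starts: flat disc 68 mm across, 5 mm thick. Origin: centre of its underside, 6 mm above the table (a head stands 11 mm above the table). The four look alike, 78 mm apart in a straight row along their y axis on a grey tray (100 x 340 x 6 mm); +y: left end as seen from the robot. The order of heads varies.
- saucer_three: Fixed white drying saucer where the 'three' head starts: flat disc 68 mm across, 5 mm thick. Origin: centre of its underside, 6 mm above the table (a head stands 11 mm above the table). The four look alike, 78 mm apart in a straight row along their y axis on a grey tray (100 x 340 x 6 mm); +y: left end as seen from the robot. The order of heads varies.
- rack: Fixed white storage rack beyond the drying row: block 86 mm (x) by 300 mm (y), 30 mm high, with four alike round dark-floored wells. Origin: centre of its underside, on the table. Wells at x = 0, y = +105, +35, -35, -105 mm; each 54 mm across, 12 mm deep (floor 18 mm above the table), so a foot has 10 mm of play all round. +y: left end as seen from the robot.
- gel: Tall white gel bottle with a black cap, 52 mm across, 150 mm high, loose, on the table beyond one end of the rack, about 230 mm from its middle along y; at which end varies (a low cream jar, 68 mm across, 55 mm high, stands beyond the other). Origin: centre of its underside.
Mind the look-alikes: they are no part of the job. What is shaped like the part that bears flat_mid but blue or turquoise is not meant.

How it is judged:
At the end, for the whole second after the job is handed in: Each head stands at rest in a well of its own: foot within 4 mm of the well's floor, tilt under 0.12 rad, axis within 12 mm of the line of wells. Counted from the gel bottle, the heads follow their saucers' order from left (+y) to right (x of flat_mid in the frame of rack between -0.012 and 0.012 m and y of flat_mid in the frame of rack between -0.117 and 0.117 m and z of flat_mid in the frame of rack between 0.054 and 0.062 m and angle between each of flat_mid, dome_mid, six_mid, three_mid's own z axis and vertical below 0.12 rad and linear speed of each of head_flat, head_dome, head_six, head_three below 0.02 m/s and angular speed of each of head_flat, head_dome, head_six, head_three below 0.3 rad/s and x of dome_mid in the frame of rack between -0.012 and 0.012 m and y of dome_mid in the frame of rack between -0.117 and 0.117 m and z of dome_mid in the frame of rack between 0.054 and 0.062 m and x of six_mid in the frame of rack between -0.012 and 0.012 m and y of six_mid in the frame of rack between -0.117 and 0.117 m and z of six_mid in the frame of rack between 0.054 and 0.062 m and x of three_mid in the frame of rack between -0.012 and 0.012 m and y of three_mid in the frame of rack between -0.117 and 0.117 m and z of three_mid in the frame of rack between 0.054 and 0.062 m and (y of saucer_flat in the frame of saucer_dome below 0 m or horizontal distance between flat_mid and gel below 0.16 m or horizontal distance between dome_mid and gel above 0.3 m or (horizontal distance between flat_mid and gel below 0.23 m and horizontal distance between dome_mid and gel above 0.23 m)) and (y of saucer_flat in the frame of saucer_six below 0 m or horizontal distance between flat_mid and gel below 0.16 m or horizontal distance between six_mid and gel above 0.3 m or (horizontal distance between flat_mid and gel below 0.23 m and horizontal distance between six_mid and gel above 0.23 m)) and (y of saucer_flat in the frame of saucer_three below 0 m or horizontal distance between flat_mid and gel below 0.16 m or horizontal distance between three_mid and gel above 0.3 m or (horizontal distance between flat_mid and gel below 0.23 m and horizontal distance between three_mid and gel above 0.23 m)) and (y of saucer_dome in the frame of saucer_flat below 0 m or horizontal distance between dome_mid and gel below 0.16 m or horizontal distance between flat_mid and gel above 0.3 m or (horizontal distance between dome_mid and gel below 0.23 m and horizontal distance between flat_mid and gel above 0.23 m)) and (y of saucer_dome in the frame of saucer_six below 0 m or horizontal distance between dome_mid and gel below 0.16 m or horizontal distance between six_mid and gel above 0.3 m or (horizontal distance between dome_mid and gel below 0.23 m and horizontal distance between six_mid and gel above 0.23 m)) and (y of saucer_dome in the frame of saucer_three below 0 m or horizontal distance between dome_mid and gel below 0.16 m or horizontal distance between three_mid and gel above 0.3 m or (horizontal distance between dome_mid and gel below 0.23 m and horizontal distance between three_mid and gel above 0.23 m)) and (y of saucer_six in the frame of saucer_flat below 0 m or horizontal distance between six_mid and gel below 0.16 m or horizontal distance between flat_mid and gel above 0.3 m or (horizontal distance between six_mid and gel below 0.23 m and horizontal distance between flat_mid and gel above 0.23 m)) and (y of saucer_six in the frame of saucer_dome below 0 m or horizontal distance between six_mid and gel below 0.16 m or horizontal distance between dome_mid and gel above 0.3 m or (horizontal distance between six_mid and gel below 0.23 m and horizontal distance between dome_mid and gel above 0.23 m)) and (y of saucer_six in the frame of saucer_three below 0 m or horizontal distance between six_mid and gel below 0.16 m or horizontal distance between three_mid and gel above 0.3 m or (horizontal distance between six_mid and gel below 0.23 m and horizontal distance between three_mid and gel above 0.23 m)) and (y of saucer_three in the frame of saucer_flat below 0 m or horizontal distance between three_mid and gel below 0.16 m or horizontal distance between flat_mid and gel above 0.3 m or (horizontal distance between three_mid and gel below 0.23 m and horizontal distance between flat_mid and gel above 0.23 m)) and (y of saucer_three in the frame of saucer_dome below 0 m or horizontal distance between three_mid and gel below 0.16 m or horizontal distance between dome_mid and gel above 0.3 m or (horizontal distance between three_mid and gel below 0.23 m and horizontal distance between dome_mid and gel above 0.23 m)) and (y of saucer_three in the frame of saucer_six below 0 m or horizontal distance between three_mid and gel below 0.16 m or horizontal distance between six_mid and gel above 0.3 m or (horizontal distance between three_mid and gel below 0.23 m and horizontal distance between six_mid and gel above 0.23 m))); the robot touches nothing.
It fails at once if a head is tipped over (tilt above 0.7 rad) (angle between any of flat_mid, dome_mid, six_mid, three_mid's own z axis and vertical above 0.7 rad).
It fails at once if a head is let fall (faster than 0.8 m/s while not held: a fall of over 30 mm) ((linear speed of head_flat above 0.8 m/s and contact force between the fingers and head_flat below 0.05 N) or (linear speed of head_dome above 0.8 m/s and contact force between the fingers and head_dome below 0.05 N) or (linear speed of head_six above 0.8 m/s and contact force between the fingers and head_six below 0.05 N) or (linear speed of head_three above 0.8 m/s and contact force between the fingers and head_three below 0.05 N)).
It fails at once if the gel bottle is moved by more than 20 mm (distance of gel from where it was at the start of the episode above 0.02 m).
It also fails if it takes over 96 s, if anything falls off the work surface, if the arm or the gripper's body presses on something with over 40 N, if the wrist force passes 120 N, or if a joint passes its speed limit or range.

## Working session

There is one attempt and no reset: what is moved stays moved. The work goes in short steps, Python scripts to look and compute and a tool call to move; the robot and the scene stay as the last step left them, time stands still between calls to the robot, and variables do not carry over. Pictures are saved under pics/ and viewed, and the job is handed in when it is done.

Besides the shell and the picture viewer there is one more tool, called as name([rows], argument=value, ...), one row to a line, values as JSON. move_arm: Moves the arm, as the interface text tells. Its arguments: {"type":"object","properties":{"slide":{"type":"array"},"roll":{"type":"array"},"fingers":{"type":"array"},"grip_force":{"type":"number"}},"required":["slide","roll","fingers"]}

```bash
mkdir -p pics; python3 - <<'E'
from workcell import *
import cv2
s=sense(); print(s)
for n in ("side","top","wrist"):
    cv2.imwrite(f"pics/{n}0.png",grab_frame(n)[:,:,::-1]); c=camera_info(n); print(n,c)
E
```

```text
{'clock': 0.0, 'qpos': array([ 1.08649524e+00,  5.28432046e-01,  1.43388281e+00, -3.20105622e-06,
        1.18140567e+00, -1.78492829e-01]), 'joint_vel': array([ 0.00128338, -0.00144409, -0.00049443,  0.00021016, -0.00204154,
        0.00098455]), 'tau': array([-2.78651743e-03, -4.40046465e+01, -1.76594138e+01,  6.31056377e-02,
        5.84048009e-02, -1.71260003e-04]), 'eef_pos': array([0.18797089, 0.59570442, 0.40379839]), 'ee_rot': array([-3.44767143e-04,  1.52308328e-01,  9.88332455e-01, -1.00652716e-03]), 'force': array([0.49119561, 0.08677001, 0.25611304]), 'wrist_torque': array([ 0.01678447, -0.05304172, -0.01483822]), 'width': 0.0870232450798912}
side {'camera_matrix': array([[370.19611029,   0.        , 319.1979605 ],
       [  0.        , 370.19611029, 193.62517567],
       [  0.        ,   0.        ,   1.        ]]), 'R': array([[ 0.98181729, -0.18884854,  0.01926236],
       [-0.08500681, -0.52812654, -0.84490011],
       [ 0.16973111,  0.82790011, -0.53457718]]), 't': array([-0.45266988,  0.10058731,  0.71948164])}
top {'camera_matrix': array([[395.60701833,   0.        , 316.08266653],
       [  0.        , 395.60701833, 202.12909178],
       [  0.        ,   0.        ,   1.        ]]), 'R': array([[-0.07272736, -0.99735037,  0.00172387],
       [-0.97207735,  0.07049757, -0.22382072],
       [ 0.22310615, -0.01795362, -0.97462881]]), 't': array([0.02797802, 0.48619015, 0.74785687])}
wrist {'camera_matrix': array([[290.8147098 ,   0.        , 322.11394862],
       [  0.        , 290.8147098 , 196.36380745],
       [  0.        ,   0.        ,   1.        ]]), 'R': array([[ 0.30075987,  0.95369849, -0.00164137],
       [ 0.91181118, -0.28704491,  0.2936079 ],
       [ 0.27954226, -0.08980209, -0.95592453]]), 't': array([-0.62477172, -0.03497526,  0.39185669])}
```

View pics/side0.png

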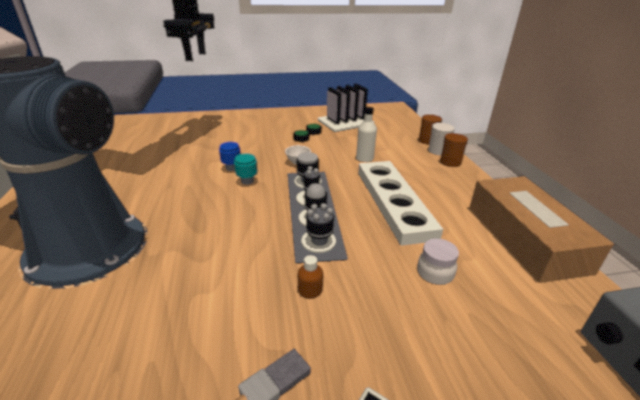

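View pics/top0.png

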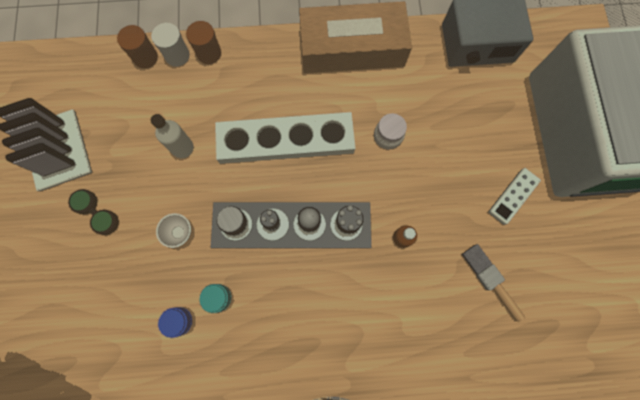

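View pics/wrist0.png

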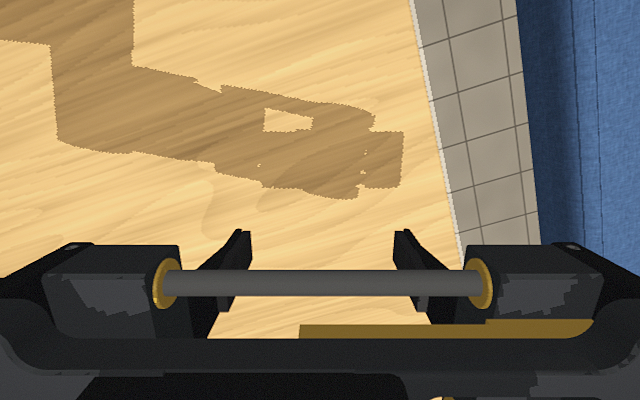

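The top view shows the gel bottle (172,138) at the left (+y) end of the rack. The heads, from left to right, are flat (231,220), three (269,219), dome (309,218) and six (350,219). So each head goes to the well straight across from it. Next I measure the tray, rack, wells and heads.

```bash
cat > h.py <<'E'
import numpy as np, cv2
from workcell import *
def ray(n,uv,z,c=None):
    c=c or camera_info(n);K,R,t=c["camera_matrix"],c["R"],c["t"]
    o=-R.T@t; d=R.T@np.linalg.inv(K)@np.array([uv[0],uv[1],1.]); return (o+d*(z-o[2])/d[2])
def proj(n,X,c=None):
    c=c or camera_info(n); p=c["camera_matrix"]@(c["R"]@np.array(X)+c["t"]); return p[:2]/p[2]
E
python3 - <<'E'
from h import *
im=cv2.imread("pics/top0.png"); 
cv2.imwrite("pics/top0z.png",cv2.resize(im[90:260,150:420],None,fx=2.9,fy=2.9,interpolation=cv2.INTER_CUBIC))
hsv=cv2.cvtColor(im,cv2.COLOR_BGR2HSV)
g=np.zeros(im.shape[:2],np.uint8)
def blobs(m,box,amin):
    mm=np.zeros_like(m); x0,y0,x1,y1=box; mm[y0:y1,x0:x1]=m[y0:y1,x0:x1]
    cs,_=cv2.findContours(mm,cv2.RETR_EXTERNAL,cv2.CHAIN_APPROX_NONE)
    return [c for c in cs if cv2.contourArea(c)>amin]
low=(hsv[:,:,1]<90).astype(np.uint8)*255
for c in blobs(low,(190,180,390,260),3000):
    r=cv2.minAreaRect(c);print("tray",r); print([ray("top",p,.006).round(4) for p in cv2.boxPoints(r)])
for c in blobs(low,(205,100,365,175),2000):
    ap=cv2.approxPolyDP(cv2.convexHull(c),4,True)[:,0];print("rack",ap.tolist()); print([ray("top",p,.03).round(4) for p in ap])
dark=((hsv[:,:,2]<90)).astype(np.uint8)*255
for c in blobs(dark,(218,112,355,165),100):
    e=cv2.fitEllipse(c);print("well",e, ray("top",e[0],.03).round(4), ray("top",e[0],.018).round(4))
E
```

```text
tray ((290.5, 224.5), (45.0, 161.0), 90.0)
[array([0.515 , 0.2198, 0.006 ]), array([ 0.4899, -0.1265,  0.006 ]), array([ 0.3933, -0.1164,  0.006 ]), array([0.4178, 0.2211, 0.006 ])]
rack [[351, 112], [352, 153], [224, 163], [216, 159], [217, 121]]
[array([ 0.691 , -0.0997,  0.03  ]), array([ 0.5955, -0.093 ,  0.03  ]), array([0.5927, 0.1827, 0.03  ]), array([0.603 , 0.1996, 0.03  ]), array([0.6908, 0.196 , 0.03  ])]
well ((236.40591430664062, 139.27635192871094), (19.863462448120117, 22.257841110229492), 67.7257080078125) [0.645  0.1547 0.03  ] [0.65   0.1569 0.018 ]
well ((268.5399475097656, 136.8761749267578), (20.00104522705078, 22.123361587524414), 75.39915466308594) [0.6455 0.0848 0.03  ] [0.6505 0.0859 0.018 ]
well ((300.40545654296875, 134.34359741210938), (20.039405822753906, 21.820880889892578), 85.3492660522461) [0.6464 0.0152 0.03  ] [0.6514 0.0154 0.018 ]
well ((332.3017883300781, 132.04981994628906), (19.915971755981445, 21.889118194580078), 90.44993591308594) [ 0.6467 -0.0546  0.03  ] [ 0.6518 -0.0555  0.018 ]
```

```bash
sleep 1; ls pics
```

```text
side0.png
top0.png
top0z.png
wrist0.png
```

View pics/top0z.png

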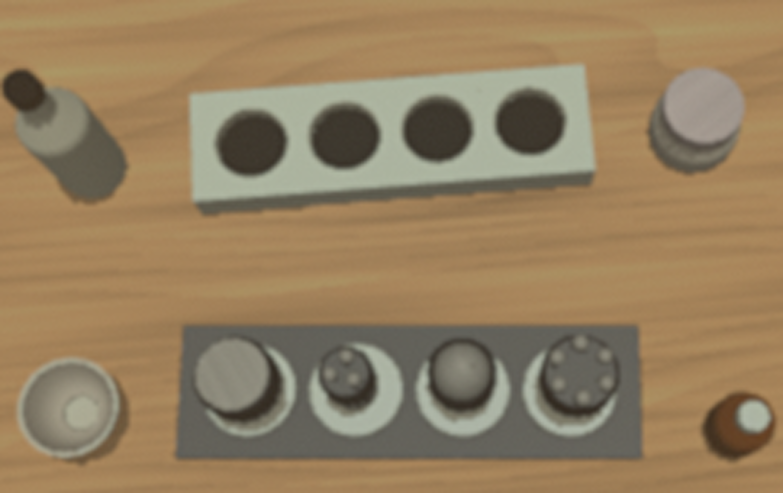

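```bash
python3 - <<'E'
from h import *
im=cv2.imread("pics/top0.png"); hsv=cv2.cvtColor(im,cv2.COLOR_BGR2HSV)
for (x,y) in ((231,232),(269,231),(309,229),(350,229),(245,207),(232,215),(217,244)): print((x,y),hsv[y,x])
# tray: rows where gray & not wood, edges
low=(hsv[:,:,1]<90)
for x in (255,290,330): print(x,np.where(low[190:260,x])[0][[0,-1]]+190)
for y in (205,210,242): print(y,np.where(low[y,190:390])[0][[0,-1]]+190)
# saucers: white in tray
w=((hsv[:,:,2]>125)&(hsv[:,:,1]<90)).astype(np.uint8)*255
w[:190]=0;w[255:]=0;w[:,:205]=0;w[:,378:]=0
cs,_=cv2.findContours(w,cv2.RETR_EXTERNAL,cv2.CHAIN_APPROX_NONE)
for c in cs:
    if cv2.contourArea(c)>60: print(cv2.boundingRect(c),cv2.contourArea(c))
E
```

```text
(231, 232) [19 55 65]
(269, 231) [ 25  42 108]
(309, 229) [17 77 53]
(350, 229) [24 38 94]
(245, 207) [27 26 98]
(232, 215) [ 27  33 140]
(217, 244) [22 28 99]
255 [202 247]
290 [202 247]
330 [202 247]
205 [213 369]
210 [213 370]
242 [211 371]
(293, 214, 33, 27) 268.5
(330, 211, 32, 30) 187.5
(222, 210, 30, 31) 128.5
(256, 208, 33, 33) 390.5
(218, 207, 24, 24) 412.5
```

```bash
python3 - <<'E'
from h import *
C=[ray("top",p,.006) for p in ((212.7,201.5),(369.4,201.5),(371.4,247.6),(210.6,247.6))]
for c in C: print(c.round(4))
print([np.linalg.norm(C[i]-C[(i+1)%4]).round(4) for i in range(4)])
m=sum(C)/4; d=(C[0]-C[1]+C[3]-C[2]); d/=np.linalg.norm(d); print(m,d, "yaw",np.arctan2(-d[0],d[1]))
im=cv2.imread("pics/top0.png")
for n,o,h in (("flat",.117,.068),("three",.039,.075),("dome",-.039,.080),("six",-.117,.076)):
    s=m+d*o; s[2]=.011; print(n,s.round(4),"proj saucer",proj("top",s).round(1),"top",proj("top",s+[0,0,h]).round(1))
print("three saucer",ray("top",(272.3,224.3),.011))
print("flat top",ray("top",(230,219),.079))
print("gel base",ray("top",(180,152),.0),"dist to rack ~")
E
```

```text
[0.5157 0.214  0.006 ]
[ 0.4912 -0.1231  0.006 ]
[ 0.392  -0.1171  0.006 ]
[0.4165 0.2199 0.006 ]
[np.float64(0.338), np.float64(0.0995), np.float64(0.3378), np.float64(0.0994)]
[0.45383799 0.04840736 0.006     ] [0.0724325  0.99737332 0.        ] yaw -0.0724959901506389
flat [0.4623 0.1651 0.011 ] proj saucer [235.6 223.8] top [228.8 217.9]
three [0.4567 0.0873 0.011 ] proj saucer [272.5 223.8] top [268.4 217.2]
dome [0.451  0.0095 0.011 ] proj saucer [309.3 223.8] top [308.7 216.7]
six [ 0.4454 -0.0683  0.011 ] proj saucer [346.2 223.8] top [349.2 217.1]
three saucer [0.45571786 0.08774479 0.011     ]
flat top [0.45996525 0.16276452 0.079     ]
gel base [0.6362732  0.28677431 0.        ] dist to rack ~
```

```bash
cat >> h.py <<'E'
from scipy.spatial.transform import Rotation as Ro
def Rt(s): q=s["ee_rot"]; return Ro.from_quat([q[1],q[2],q[3],q[0]]).as_matrix()
def go(tcp,ydir=None):
    s=sense(); R=Rt(s); d=R.T@(np.array(tcp)-s["eef_pos"]); out=(d*100).round(2)
    r=None
    if ydir is not None:
        v=R.T@np.array([ydir[0],ydir[1],0]); r=np.arctan2(-v[0],v[1])
    print("slide cm",out,"roll",r, "clock",s["clock"])
E
python3 - <<'E'
from h import *
go([.462,.165,.33],[.9974,-.0724])
c=[ray("top",p,.03) for p in ((215.2,122.4),(351.7,112.4),(355.2,149.3),(216.2,159.3))]
print(np.round(c,4),[np.linalg.norm(c[i]-c[(i+1)%4]).round(4) for i in range(4)],np.mean(c,0))
E
```

```text
slide cm [-39.1  -32.82   7.44] roll 1.3375245598637737 clock 0.15
[[ 0.6878  0.2     0.03  ]
 [ 0.6899 -0.1011  0.03  ]
 [ 0.6034 -0.1007  0.03  ]
 [ 0.6023  0.1992  0.03  ]] [np.float64(0.3011), np.float64(0.0865), np.float64(0.2999), np.float64(0.0855)] [0.64586147 0.04935434 0.03      ]
```

move_arm([
  [-39.1,-32.8,7.4],
  [-39.1,-32.8,7.4],
  [-39.1,-32.8,7.4],
  [-39.1,-32.8,7.4],
  [-39.1,-32.8,7.4],
  [-39.1,-32.8,7.4],
  [-39.1,-32.8,7.4],
  [-39.1,-32.8,7.4],
  [-39.1,-32.8,7.4],
  [-39.1,-32.8,7.4],
  [-39.1,-32.8,7.4],
  [-39.1,-32.8,7.4],
  [-39.1,-32.8,7.4],
  [-39.1,-32.8,7.4],
  [-39.1,-32.8,7.4],
], roll=[1.337,1.337,1.337,1.337,1.337,1.337,1.337,1.337,1.337,1.337,1.337,1.337,1.337,1.337,1.337], fingers=[1,1,1,1,1,1,1,1,1,1,1,1,1,1,1], grip_force=25)

```text
clock: 1.65
eef_pos: [0.4612, 0.167, 0.331]
ee_rot: [-0.0, 0.731, 0.682, -0.0]
force: [-0.5, 0.3, -1.1]
width: 0.0871
```

```bash
python3 - <<'E'
from h import *
s=sense(); print(s["qpos"].round(3),s["eef_pos"].round(4),Rt(s).round(3).tolist())
go([.462,.165,.217],[.9974,-.0724])
c=camera_info("wrist"); im=grab_frame("wrist")[:,:,::-1].copy()
for n,(x,y) in dict(flat=(.4623,.1651),three=(.4567,.0873)).items():
  for z in (.011,.079): 
    p=proj("wrist",[x,y,z],c); print(n,z,p); cv2.circle(im,tuple(int(v) for v in p),3,(0,0,255),-1)
cv2.imwrite("pics/w1.png",im)
E
```

```text
[0.119 0.462 1.839 0.    0.841 0.188] [0.4612 0.167  0.331 ] [[0.069, 0.998, -0.0], [0.998, -0.069, 0.0], [0.0, -0.0, -1.0]]
slide cm [-0.19  0.1  11.4 ] roll 0.003153795882622472 clock 1.65
flat 0.011 [323.8569113  188.75041577]
flat 0.079 [324.25367676 210.36509156]
three 0.011 [323.54201408 254.1640991 ]
three 0.079 [323.82890962 289.73400764]
```

View pics/w1.png

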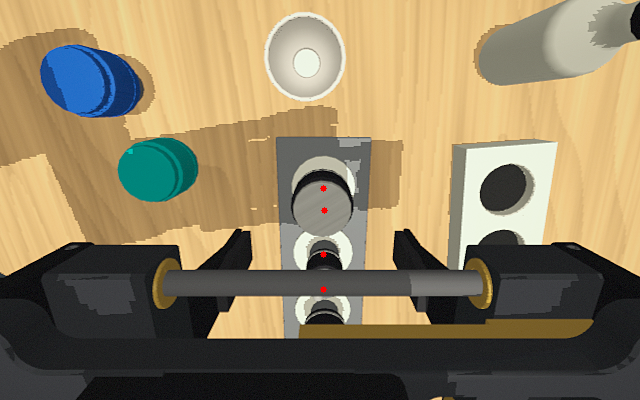

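The flat disc sits at about (323,207), within 3 px of its projection (324,210). I'll lower and grip.

move_arm([
  [0,0,3],
  [0,0,6],
  [0,0,8.5],
  [0,0,10.3],
  [0,0,11.3],
  [0,0,11.3],
  [0,0,11.3],
], roll=[0,0,0,0,0,0,0], fingers=[1,1,1,1,1,1,1])

```text
clock: 2.4
eef_pos: [0.4623, 0.1659, 0.2182]
ee_rot: [0.0, 0.732, 0.681, 0.0]
force: [0.2, -0.7, 0.1]
width: 0.0871
```

move_arm([
  [0,0,0],
  [0,0,0],
  [0,0,0],
  [0,0,0],
  [0,0,0],
  [0,0,0],
  [0,0,0],
  [0,0,0],
], roll=[0,0,0,0,0,0,0,0], fingers=[0,0,0,0,0,0,0,0])

```text
clock: 3.2
eef_pos: [0.4619, 0.1655, 0.218]
ee_rot: [-0.0, 0.732, 0.681, -0.0]
force: [-2.4, 0.3, 5.6]
width: 0.0552
```

move_arm([
  [0,0,-1],
  [0,0,-3],
  [0,0,-5],
  [0,0,-6],
  [0,1,-6],
  [0.1,3,-6],
  [0.1,5.5,-6],
  [0.1,8.5,-6],
  [0.2,11.5,-6],
  [0.2,14,-6],
  [0.2,16.5,-6],
  [0.2,17.8,-6],
  [0.2,18.4,-6],
  [0.2,18.4,-6],
  [0.2,18.4,-5],
  [0.2,18.4,-3.5],
  [0.2,18.4,-2.2],
  [0.2,18.4,-1.5],
  [0.2,18.4,-1.3],
  [0.2,18.4,-1.3],
], roll=[0,0,0,0,0,0,0,0,0,0,0,0,0,0,0,0,0,0,0,0], fingers=[0,0,0,0,0,0,0,0,0,0,0,0,0,0,0,0,0,0,0,0])

```text
clock: 5.2
eef_pos: [0.6457, 0.1543, 0.2301]
ee_rot: [-0.0, 0.732, 0.681, -0.0]
force: [0.5, 0.5, -1.7]
width: 0.0558
```

```bash
python3 - <<'E'
from h import *
print(sense()["force"],sense()["width"])
go([.6458,.1543,.226],[.9974,-.0724])
a=grab_frame("top")[80:270,140:430,::-1]; cv2.imwrite("pics/t2.png",cv2.resize(a,None,fx=2.7,fy=2.7,interpolation=cv2.INTER_CUBIC))
a=grab_frame("side")[100:300,240:480,::-1]; cv2.imwrite("pics/s2.png",cv2.resize(a,None,fx=3,fy=3,interpolation=cv2.INTER_CUBIC))
E
```

```text
[ 0.52103939  0.5118011  -1.71038791] 0.0558141833200353
slide cm [0.   0.01 0.41] roll 0.0005229447208575481 clock 5.2
```

View pics/s2.png

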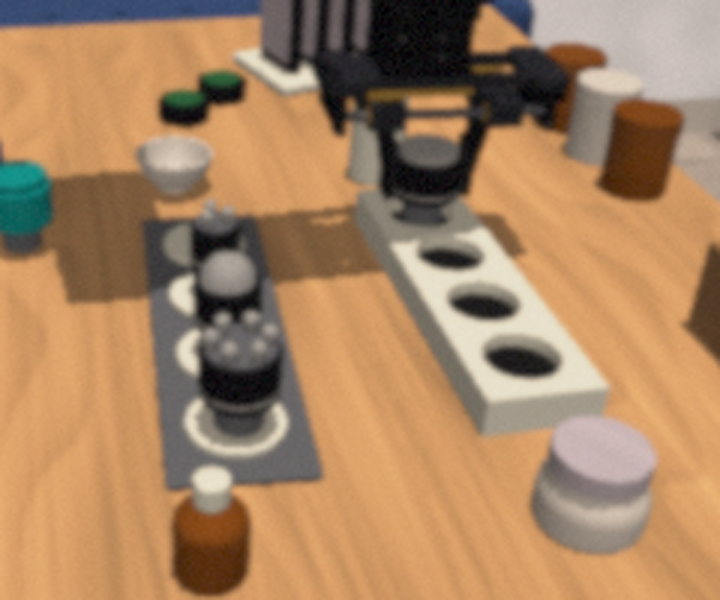

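View pics/t2.png

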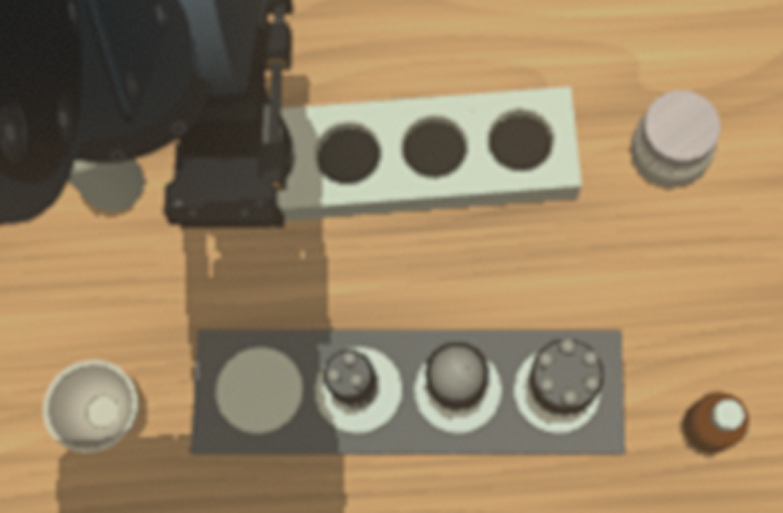

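The side crop shows the flat head upright in the jaws with its foot over well 1 (425,210). The other three heads are undisturbed. I'll lower it to the floor and let go.

move_arm([
  [0,0,0.2],
  [0,0,0.35],
  [0,0,0.45],
  [0,0,0.5],
  [0,0,0.5],
], roll=[0,0,0,0,0], fingers=[0,0,0,0,0])

```text
clock: 5.8
eef_pos: [0.6459, 0.1542, 0.2257]
ee_rot: [-0.0, 0.732, 0.681, -0.0]
force: [0.1, 0.9, -2.5]
width: 0.0553
```

move_arm([
  [0,0,0.08],
  [0,0,0.08],
  [0,0,0.08],
], roll=[0,0,0], fingers=[0,0,0])

```text
clock: 6.1
eef_pos: [0.646, 0.1543, 0.2251]
ee_rot: [0.0, 0.732, 0.681, 0.0]
force: [-0.9, 0.2, -0.8]
width: 0.0554
```

move_arm([
  [0,0,0],
  [0,0,0],
  [0,0,0],
  [0,0,0],
  [0,0,0],
  [0,0,-1.5],
  [0,0,-5],
  [0,0,-9],
  [0,0,-10],
  [-1,-3,-10],
  [-3,-7,-10],
  [-5,-12,-10],
  [-7,-16,-10],
  [-8,-18.4,-10],
  [-8,-18.4,-10],
  [-8,-18.4,-10],
], roll=[0,0,0,0,0,0,0,0,0,0,0,0,0,0,0,0], fingers=[1,1,1,1,1,1,1,1,1,1,1,1,1,1,1,1])

```text
clock: 7.7
eef_pos: [0.4571, 0.0876, 0.3256]
ee_rot: [0.001, 0.732, 0.681, 0.001]
force: [0.4, -0.3, 0.6]
width: 0.087
```

```bash
python3 - <<'E'
from h import *
go([.4567,.0873,.218],[.9974,-.0724])
c=camera_info("wrist"); im=grab_frame("wrist")[:,:,::-1].copy()
for n,(x,y,z) in dict(flat=(.646,.1543,.086),three=(.4567,.0873,.075+.011)).items():
    p=proj("wrist",[x,y,z],c); print(n,p); cv2.circle(im,tuple(int(v) for v in p),3,(0,0,255),-1)
cv2.imwrite("pics/w3.png",im)
a=grab_frame("top")[80:270,140:430,::-1]; cv2.imwrite("pics/t3.png",cv2.resize(a,None,fx=2.7,fy=2.7,interpolation=cv2.INTER_CUBIC))
E
```

```text
slide cm [-0.03 -0.06 10.76] roll -0.00021905160858143465 clock 7.7
flat [575.54541796 109.38411087]
three [321.57245257 213.84877526]
```

View pics/w3.png

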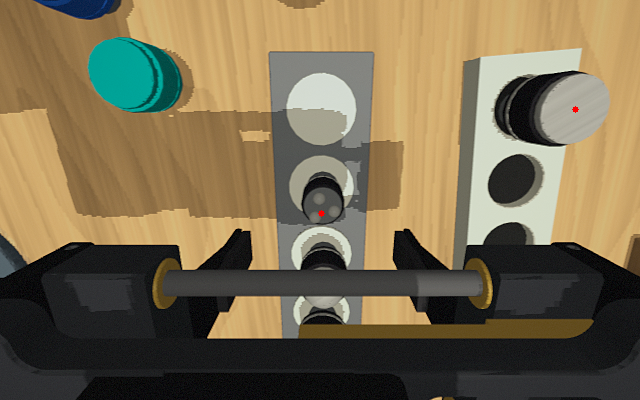

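View pics/t3.png

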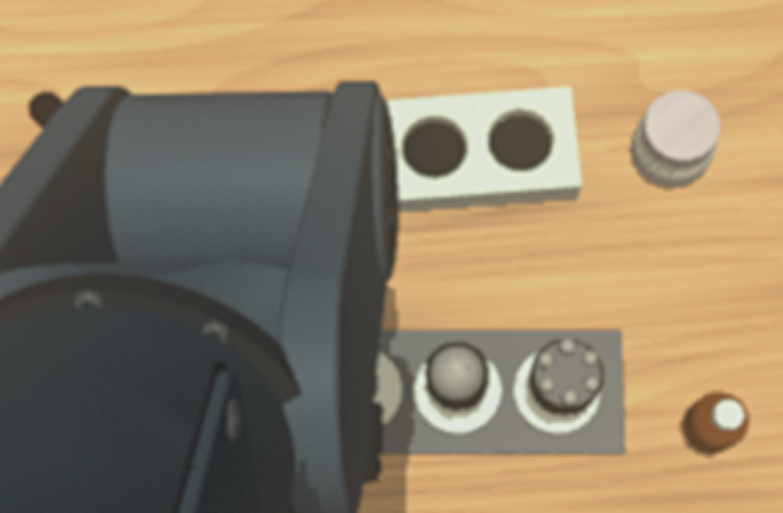

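The wrist view shows the flat head standing in well 1 with its disc centre on the projection (575,109). The three-ball head is at about (323,203), between the fingers. I'll take it next.

move_arm([
  [0,0,3],
  [0,0,6],
  [0,0,8.5],
  [0,0,10],
  [0,0,10.7],
  [0,0,10.7],
  [0,0,10.7],
  [0,0,10.7],
  [0,0,10.7],
  [0,0,10.7],
  [0,0,10.7],
  [0,0,10.7],
  [0,0,10.7],
  [0,0,10.7],
  [0,0,10.7],
], roll=[0,0,0,0,0,0,0,0,0,0,0,0,0,0,0], fingers=[1,1,1,1,1,1,0,0,0,0,0,0,0,0,0])

```text
clock: 9.3
eef_pos: [0.4568, 0.0877, 0.218]
ee_rot: [0.0, 0.732, 0.681, 0.0]
force: [0.1, -1.3, 1.3]
width: 0.0371
```

```bash
python3 - <<'E'
from h import *
go([.646,.0845,.2255],[.9974,-.0724])
E
```

```text
slide cm [ 1.05 18.9  -0.74] roll 0.00040860371423621884 clock 9.3
```

move_arm([
  [0,0,-1],
  [0,0,-3],
  [0,0,-5],
  [0,0,-6],
  [0,1,-6],
  [0.2,3,-6],
  [0.4,5.5,-6],
  [0.5,8.5,-6],
  [0.7,11.5,-6],
  [0.8,14,-6],
  [0.9,16.5,-6],
  [1,18.2,-6],
  [1,18.9,-6],
  [1,18.9,-6],
  [1,18.9,-5],
  [1,18.9,-3.5],
  [1,18.9,-2.2],
  [1,18.9,-1.5],
  [1,18.9,-1.1],
  [1,18.9,-1],
], roll=[0,0,0,0,0,0,0,0,0,0,0,0,0,0,0,0,0,0,0,0], fingers=[0,0,0,0,0,0,0,0,0,0,0,0,0,0,0,0,0,0,0,0])

```text
clock: 11.3
eef_pos: [0.6456, 0.0841, 0.2271]
ee_rot: [-0.0, 0.732, 0.681, -0.0]
force: [-0.2, -0.4, -0.6]
width: 0.0373
```

move_arm([
  [0,0,0.15],
  [0,0,0.25],
  [0,0,0.27],
  [0,0,0.27],
], roll=[0,0,0,0], fingers=[0,0,0,0])

```text
clock: 11.7
eef_pos: [0.646, 0.0841, 0.2256]
ee_rot: [0.0, 0.732, 0.681, 0.0]
force: [0.6, -0.7, -1.5]
width: 0.0376
```

move_arm([
  [0,0,0.06],
  [0,0,0.06],
  [0,0,0.06],
  [0,0,0.06],
  [0,0,0.06],
  [0,0,0.06],
  [0,0,0.06],
  [0,0,-1.5],
  [0,0,-5],
  [0,0,-9],
  [0,0,-10],
  [-1,-3,-10],
  [-3,-7,-10],
  [-5,-12,-10],
  [-7,-16,-10],
  [-8.8,-18.9,-10],
  [-8.8,-18.9,-10],
  [-8.8,-18.9,-10],
], roll=[0,0,0,0,0,0,0,0,0,0,0,0,0,0,0,0,0,0], fingers=[0,0,1,1,1,1,1,1,1,1,1,1,1,1,1,1,1,1])

```text
clock: 13.5
eef_pos: [0.451, 0.0096, 0.3259]
ee_rot: [0.001, 0.733, 0.681, 0.001]
force: [0.1, -0.2, 0.2]
width: 0.087
```

```bash
python3 - <<'E'
from h import *
go([.451,.0095,.218],[.9974,-.0724])
c=camera_info("wrist"); im=grab_frame("wrist")[:,:,::-1].copy()
for n,(x,y,z) in dict(flat=(.646,.1543,.086),three=(.646,.0842,.018+.06),dome=(.451,.0095,.071)).items():
    p=proj("wrist",[x,y,z],c); print(n,p); cv2.circle(im,tuple(int(v) for v in p),3,(0,0,255),-1)
cv2.imwrite("pics/w4.png",im)
E
```

```text
slide cm [-1.000e-02 -2.000e-02  1.079e+01] roll -0.000876759872276335 clock 13.5
flat [607.27192519 -17.49252209]
three [576.85677329  97.32576574]
dome [322.15479635 207.25270175]
```

View pics/w4.png

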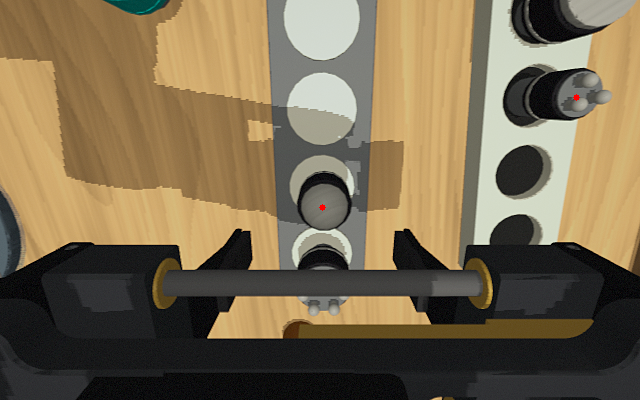

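The three-ball head stands upright in well 2 at (577,97), which matches its projection. The dome is centred between the fingers at (324,204).

move_arm([
  [0,0,3],
  [0,0,6],
  [0,0,8.5],
  [0,0,10],
  [0,0,10.7],
  [0,0,10.7],
  [0,0,10.7],
  [0,0,10.7],
  [0,0,10.7],
  [0,0,10.7],
  [0,0,10.7],
  [0,0,10.7],
  [0,0,10.7],
  [0,0,10.7],
], roll=[0,0,0,0,0,0,0,0,0,0,0,0,0,0], fingers=[1,1,1,1,1,1,0,0,0,0,0,0,0,0])

```text
clock: 14.95
eef_pos: [0.4514, 0.0098, 0.2185]
ee_rot: [0.001, 0.732, 0.681, 0.0]
force: [1.0, -0.2, 3.7]
width: 0.0476
```

```bash
python3 - <<'E'
from h import *
go([.6462,.0147,.2255],[.9974,-.0724])
E
```

```text
slide cm [ 1.89 19.4  -0.67] roll 0.0003836346929546742 clock 14.95
```

move_arm([
  [0,0,-1],
  [0,0,-3],
  [0,0,-5],
  [0,0,-6],
  [0.1,1,-6],
  [0.3,3,-6],
  [0.6,5.5,-6],
  [0.9,8.5,-6],
  [1.2,11.5,-6],
  [1.4,14,-6],
  [1.7,16.5,-6],
  [1.9,18.6,-6],
  [1.9,19.4,-6],
  [1.9,19.4,-6],
  [1.9,19.4,-5],
  [1.9,19.4,-3.5],
  [1.9,19.4,-2.2],
  [1.9,19.4,-1.5],
  [1.9,19.4,-1.1],
  [1.9,19.4,-1],
], roll=[0,0,0,0,0,0,0,0,0,0,0,0,0,0,0,0,0,0,0,0], fingers=[0,0,0,0,0,0,0,0,0,0,0,0,0,0,0,0,0,0,0,0])

```text
clock: 16.95
eef_pos: [0.6456, 0.0149, 0.2274]
ee_rot: [-0.001, 0.732, 0.681, -0.0]
force: [-1.1, -0.7, -0.7]
width: 0.0472
```

move_arm([
  [0,0,0.15],
  [0,0,0.25],
  [0,0,0.27],
  [0,0,0.27],
], roll=[0,0,0,0], fingers=[0,0,0,0])

```text
clock: 17.35
eef_pos: [0.646, 0.0149, 0.2259]
ee_rot: [0.0, 0.732, 0.681, 0.0]
force: [-0.1, -0.9, -1.5]
width: 0.0475
```

move_arm([
  [0,0,0.06],
  [0,0,0.06],
  [0,0,0.06],
  [0,0,0.06],
  [0,0,0.06],
  [0,0,0.06],
  [0,0,0.06],
  [0,0,-1.5],
  [0,0,-5],
  [0,0,-9],
  [0,0,-10],
  [-1,-3,-10],
  [-3,-7,-10],
  [-5,-12,-10],
  [-8,-16,-10],
  [-9.7,-19.4,-10],
  [-9.7,-19.4,-10],
  [-9.7,-19.4,-10],
], roll=[0,0,0,0,0,0,0,0,0,0,0,0,0,0,0,0,0,0], fingers=[0,0,1,1,1,1,1,1,1,1,1,1,1,1,1,1,1,1])

```text
clock: 19.15
eef_pos: [0.4451, -0.0683, 0.3261]
ee_rot: [0.0, 0.733, 0.68, 0.0]
force: [0.3, -0.1, 0.4]
width: 0.0872
```

```bash
python3 - <<'E'
from h import *
go([.4454,-.0683,.218],[.9974,-.0724])
c=camera_info("wrist"); im=grab_frame("wrist")[:,:,::-1].copy()
for n,(x,y,z) in dict(dome=(.646,.0149,.018+.08),six=(.4454,-.0683,.071)).items():
    p=proj("wrist",[x,y,z],c); print(n,p); cv2.circle(im,tuple(int(v) for v in p),3,(0,0,255),-1)
cv2.imwrite("pics/w5.png",im)
E
```

```text
slide cm [1.000e-02 2.000e-02 1.081e+01] roll -0.0014480321778209996 clock 19.15
dome [613.42198719  81.97304026]
six [322.7425581  207.01386547]
```

View pics/w5.png

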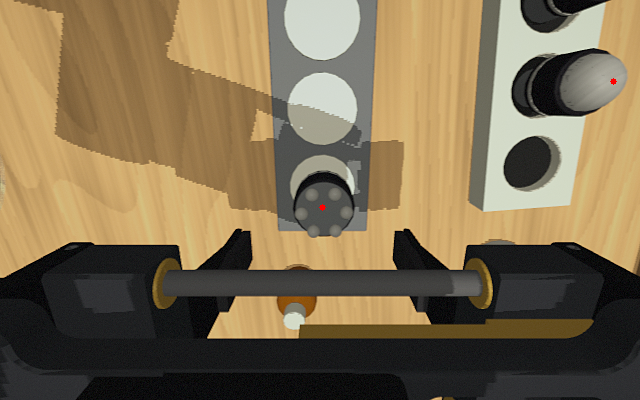

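The dome stands upright in well 3 at about (600,82). The six-ball head is centred between the fingers at (323,205). The amber bottle beyond it is at y of about -0.18, clear of the gripper.

move_arm([
  [0,0,3],
  [0,0,6],
  [0,0,8.5],
  [0,0,10],
  [0,0,10.7],
  [0,0,10.7],
  [0,0,10.7],
  [0,0,10.7],
  [0,0,10.7],
  [0,0,10.7],
  [0,0,10.7],
  [0,0,10.7],
  [0,0,10.7],
  [0,0,10.7],
], roll=[0,0,0,0,0,0,0,0,0,0,0,0,0,0], fingers=[1,1,1,1,1,1,0,0,0,0,0,0,0,0])

```text
clock: 20.6
eef_pos: [0.4456, -0.068, 0.2189]
ee_rot: [0.0, 0.732, 0.681, 0.0]
force: [0.3, 0.5, 6.1]
width: 0.0536
```

```bash
python3 - <<'E'
from h import *
go([.6467,-.0552,.2255],[.9974,-.0724])
E
```

```text
slide cm [ 2.72 19.97 -0.64] roll 0.0003986671225394366 clock 20.6
```

move_arm([
  [0,0,-1],
  [0,0,-3],
  [0,0,-5],
  [0,0,-6],
  [0.1,1,-6],
  [0.4,3,-6],
  [0.8,5.5,-6],
  [1.2,8.5,-6],
  [1.6,11.5,-6],
  [2,14,-6],
  [2.4,16.5,-6],
  [2.7,19,-6],
  [2.7,20,-6],
  [2.7,20,-6],
  [2.7,20,-5],
  [2.7,20,-3.5],
  [2.7,20,-2.2],
  [2.7,20,-1.5],
  [2.7,20,-1.1],
  [2.7,20,-1],
], roll=[0,0,0,0,0,0,0,0,0,0,0,0,0,0,0,0,0,0,0,0], fingers=[0,0,0,0,0,0,0,0,0,0,0,0,0,0,0,0,0,0,0,0])

```text
clock: 22.6
eef_pos: [0.6466, -0.0554, 0.2278]
ee_rot: [-0.001, 0.732, 0.681, -0.0]
force: [0.1, 0.1, -2.4]
width: 0.0533
```

move_arm([
  [0,0,0.15],
  [0,0,0.25],
  [0,0,0.3],
  [0,0,0.3],
], roll=[0,0,0,0], fingers=[0,0,0,0])

```text
clock: 23.0
eef_pos: [0.647, -0.0554, 0.226]
ee_rot: [0.0, 0.732, 0.681, 0.0]
force: [0.2, -0.9, -1.4]
width: 0.0534
```

move_arm([
  [0,0,0.06],
  [0,0,0.06],
  [0,0,0.06],
  [0,0,0.06],
  [0,0,0.06],
  [0,0,0.06],
  [0,0,0.06],
  [0,0,-1.5],
  [0,0,-5],
  [0,0,-9],
  [0,0,-13],
  [-3,-3,-16],
  [-6,-6,-16],
  [-10,-10,-16],
  [-14,-13,-16],
  [-18,-16,-16],
  [-22,-18,-16],
  [-26,-20,-16],
  [-30,-20,-16],
  [-30,-20,-16],
], roll=[0,0,0,0,0,0,0,0,0,0,0,0,0,0,0,0,0,0,0,0], fingers=[0,0,1,1,1,1,1,1,1,1,1,1,1,1,1,1,1,1,1,1])

```text
clock: 25.0
eef_pos: [0.4251, -0.3453, 0.3873]
ee_rot: [0.004, 0.734, 0.679, -0.001]
force: [0.5, -0.1, 0.6]
width: 0.0873
```

```bash
python3 - <<'E'
from h import *
print(sense()["eef_pos"],sense()["clock"])
T=grab_frame("top")[:,:,::-1].copy();S=grab_frame("side")[:,:,::-1].copy()
from itertools import product
for n,x,y,h in (("flat",.646,.1543,.068),("three",.646,.0842,.075),("dome",.646,.0149,.08),("six",.647,-.0554,.076)):
    for v,I in (("top",T),("side",S)):
        p=proj(v,[x,y,.018+h]); cv2.circle(I,tuple(int(round(a)) for a in p),1,(0,0,255),-1); print(n,v,p.round(1))
cv2.imwrite("pics/t6.png",cv2.resize(T[80:270,140:430],None,fx=2.7,fy=2.7,interpolation=cv2.INTER_CUBIC))
cv2.imwrite("pics/s6.png",cv2.resize(S[100:300,240:480],None,fx=3,fy=3,interpolation=cv2.INTER_CUBIC))
E
```

```text
[ 0.42507657 -0.34531226  0.38733184] 25.0
flat top [231.2 128.4]
flat side [381.8 149.5]
three top [265.2 124.6]
three side [392.2 159.9]
dome top [299.3 121.3]
dome side [404.  172.5]
six top [334.  119.4]
six side [417.6 191.3]
```

View pics/t6.png

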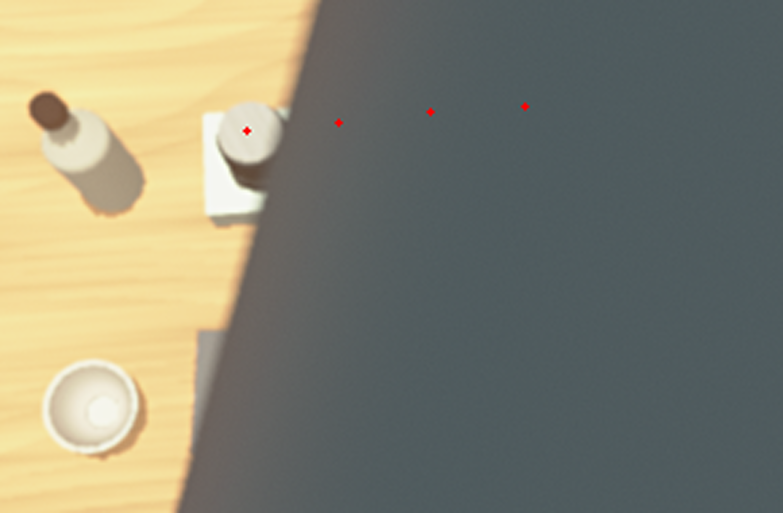

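View pics/s6.png

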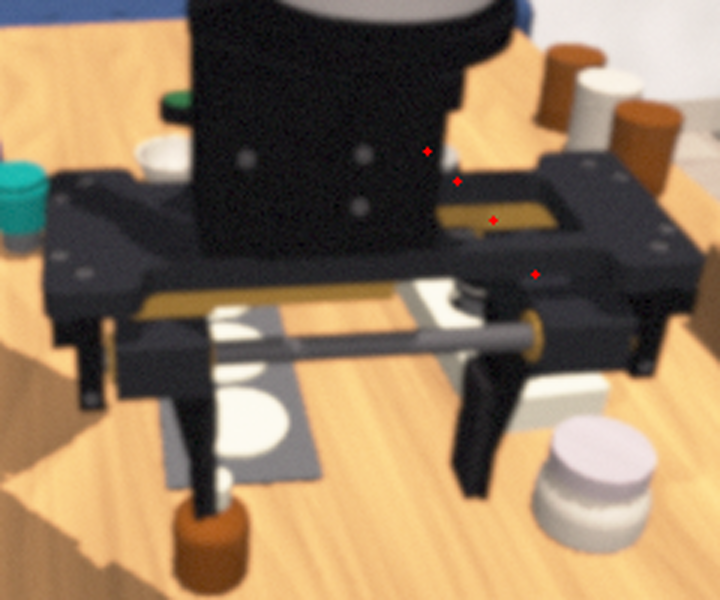

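The arm blocks both views. I'll swing it over to the left side, as at the start.

move_arm([
  [90,-7,0],
  [90,-7,0],
  [90,-7,0],
  [90,-7,0],
  [90,-7,0],
  [90,-7,0],
  [90,-7,0],
  [90,-7,0],
  [90,-7,0],
  [90,-7,0],
  [90,-7,0],
  [90,-7,0],
  [90,-7,0],
  [90,-7,0],
  [90,-7,0],
  [90,-7,0],
  [90,-7,0],
  [90,-7,0],
  [90,-7,0],
  [90,-7,0],
], roll=[0,0,0,0,0,0,0,0,0,0,0,0,0,0,0,0,0,0,0,0], fingers=[1,1,1,1,1,1,1,1,1,1,1,1,1,1,1,1,1,1,1,1])

```text
clock: 27.1
eef_pos: [0.4182, 0.5641, 0.3851]
ee_rot: [0.0, 0.731, 0.683, -0.001]
force: [-0.8, -0.1, -0.5]
width: 0.087
```

```bash
python3 - <<'E'
from h import *
print(sense()["eef_pos"],sense()["clock"])
T=grab_frame("top")[:,:,::-1].copy();S=grab_frame("side")[:,:,::-1].copy()
for n,x,y,h in (("flat",.646,.1543,.068),("three",.646,.0842,.075),("dome",.646,.0149,.08),("six",.647,-.0554,.076)):
    for v,I in (("top",T),("side",S)):
        p=proj(v,[x,y,.018+h]); cv2.circle(I,tuple(int(round(a)) for a in p),0,(0,0,255),-1)
cv2.imwrite("pics/t7.png",cv2.resize(T[80:270,140:430],None,fx=2.7,fy=2.7,interpolation=cv2.INTER_CUBIC))
cv2.imwrite("pics/s7.png",cv2.resize(S[100:300,240:480],None,fx=3,fy=3,interpolation=cv2.INTER_CUBIC))
E
```

```text
[0.41815193 0.56408462 0.38514266] 27.1
```

View pics/t7.png

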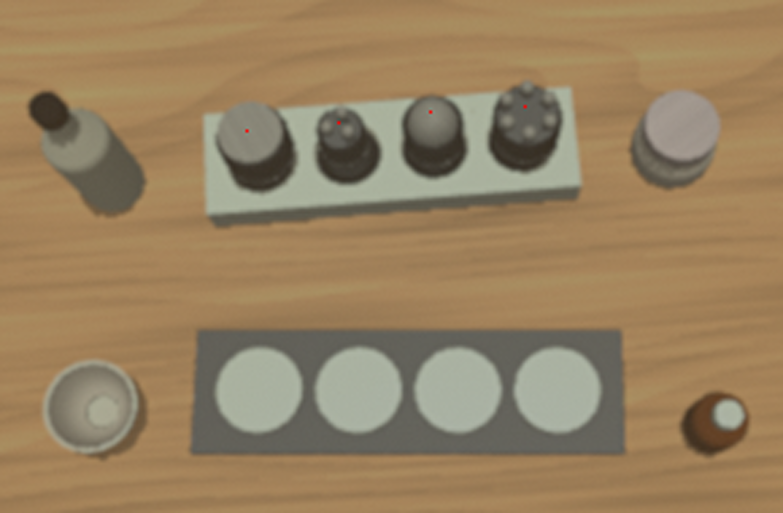

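View pics/s7.png

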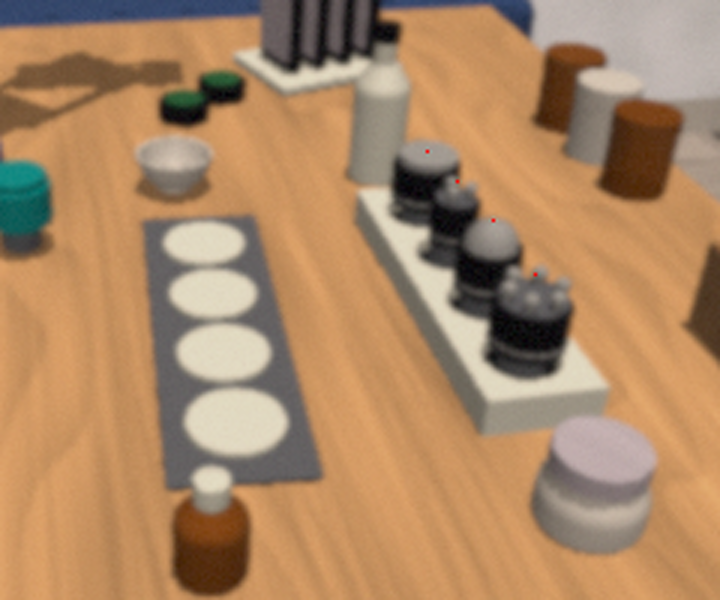

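The top crop shows, from the bottle rightwards, flat (250,132), three (341,128), dome (433,115) and six (527,108). All four are upright in the wells, within 2 to 3 px of their seated projections. The saucers are empty and the gel bottle is where it was.

```bash
python3 -c "
from workcell import *
hand_in(); print(sense()['clock'])"
```

```text
the job is handed in; nothing more can be done
the job is handed in; nothing more can be done
```

All four heads now stand upright in the storage rack. Counted from the gel bottle at the +y end, the order is flat, three, dome, six, the same as their order on the saucers. I handed the job in at about 27 s of the 96 s allowed; hand-in gives no verdict, so whether it passed is not confirmed.

- **Grips:** the jaw opening on each head was within 1 mm of its stated diameter.
- **Seating:** I lowered each head until the gripper height matched the well floor to within about 1 mm, then let go. The wrist force at set-down was only 1–2 N, too close to its noise to confirm contact by itself.
- **Final views:** in the last top and side pictures, each head's top was within about 3 pixels of where a seated head should appear. The gel bottle looked unmoved, and the arm was well clear of everything.
- **Blocked check:** my first final look was blocked by the arm, so I swung it aside and looked again. No other check failed or disagreed.

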